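Cock the apple peeler

TASK

Get the crank apple peeler ready for an apple: draw its sprung peeling arm back by the ball knob until the little hook catches it, ease it onto the hook and let go, so that it stays hooked back by itself. The hook is a hair trigger: never let the arm snap forward, and leave the bowl, jar, sifter and crock where they stand.

Things in the scene. Friction and masses are not known exactly. Their poses are not given: they have to be found in the camera images.
- peeler: Crank apple peeler, dark grey iron and steel, held fast to the marble by a suction foot. Origin: on the marble right below the peeling arm's hinge. x points from the drawn-back side to the spindle, y along the spindle from crank to coring ring, z up; yaw within 0.6 rad of the world's. Spindle axis x 35, z 125 mm; crank reaches y -306 mm; within 60 mm of y = 0 only the arm stands above z 140 mm.
- peel_hinge (a point): Centre of the peeling arm's hinge, 45 mm above the peeler's origin, axes as the peeler's. The hinge axis is y. The knob's centre goes round it at 125 mm: at arm angle q (rad) it stands at x = 125 sin(0.175 - q), y = 0, z = 45 + 125 cos(0.175 - q) mm of the peeler.
- peel_knob (a point): Centre of the black ball knob, 24 mm across, on top of the peeling arm; moves with the arm, z axis up the arm. Below it an 8 mm stem, then a steel bar 13 x 5 mm; a short blade sticks out 24 mm towards the spindle, 45 mm below the knob.
- peel_arm (a joint): Angle q of the sprung peeling arm, rad: 0 at rest, leaning 0.175 rad from upright to the spindle; grows as drawn back to -x. Spring pull at the knob: about 1.6 N at rest, 2.4 N at the end. The hook engages once drawn past about 0.82 (hard stop 0.90); eased forward, the arm hangs hooked at about 0.80. Let go suddenly at the stop it already drops too fast; unhooked it snaps.
- catch (a joint): Angle of the catch, a light hook strip 90 mm long, 10 mm wide, 17 mm to +y of the arm, on its drawn-back side. 0 = down (resting or hooked); grows as the nose lifts. The arm's pin lifts it to about 0.13 in passing (q 0.5 to 0.8), then it drops back to 0 by itself. About 1 N upward at the nose fires the hooked arm.
- catch_nose (a point): Top of the catch's nose: x -28, y 17, z 94 mm of the peeler while down; the catch's tail reaches x -92, z 39 mm. The hooked arm's knob is at x -73, z 146 mm, 50 mm above the catch strip, so the catch need not be touched.
- bowl: Green glass bowl with three apples, 184 mm wide, 85 mm high, loose. Origin: centre of its underside.
- jar: Small cream ceramic jar with hinged lid, 80 mm wide, 93 mm high, loose. Origin: centre of its underside.
- sifter: Steel flour sifter, a cup 106 mm wide and 96 mm high with a handle 39 mm out on its own +y side, loose. Origin: centre of its underside.
- crock: Stoneware crock with two wooden spoons, 128 mm wide, 150 mm high, spoons up to 310 mm, loose. Origin: centre of its underside.

How it is judged:
By the outcome, as a careful person would: the job done as asked, in the order asked, and still so for the second after the job is handed in, with the robot touching nothing.
It also fails if it takes over 38 s, if anything falls off the work surface, if the arm or the gripper's body presses on something with over 40 N, if the wrist force passes 120 N, or if a joint passes its speed limit or range.

ROBOT

A 6-joint arm with a two-finger parallel gripper is mounted at the origin on the work surface. World frame = base frame: x ahead of the robot, y to its left, z up, the work surface at z = 0. Lengths are in m, angles in rad, forces in N, time in s.
With the tool pointing down it reaches from about 0.25 to 0.8 m from the base axis. Payload 8.5 kg.
Tool frame: the origin (TCP) lies on the centre line of the jaws, within the pads' length; the fingertips stand 25 mm ahead of it and the grasp point (between the pads) lies 6 mm ahead of it; x points along the fingers, y is the direction in which the jaws open and shut, and the axes are right-handed (so a half turn about x gives the same grasp; the last joint's range is limited). The gripper opens to 85 mm and grips with 20 to 120 N. Pads are 22 mm wide; open, the fingers measure 114 mm over their backs; the gripper's body (76 mm by 85 mm) begins 54 mm behind the grasp point. The pads swing forward as they close: fully open they stand 13 mm farther back than shut.
Start: joints at [1.346, 0.238, -0.013, 1.319, 0, 1.571], TCP at [0.117, 0.512, 0.256] pointing down, gripper open.
Joint ranges: [-2.66, 2.66], [-1.03, 1.9], [-1.14, 1.46], [-1.82, 2.27], [-1.45, 1.34], [-3.14, 3.14]. Speed limits (rad/s): [2.22, 2.22, 2.79, 3.14, 3.14, 3.14].

INTERFACE

Orientations are given as a rotation vector (axis times angle).
In Python, from rig import arm gives the robot as it stands. The module is installed in compiled form; this text tells all that it offers.
- The arm moves only by the tool jog_arm, never from a script. Its argument "deltas" is one flat list of numbers, 7 for each row, row after row: the shift along the tool's x, y, z in mm, then the turn, a rotation vector about the tool's x, y, z in degrees, then the closure in counts, from 0 (fully open) to 255 (shut). In form: [x, y, z, wx, wy, wz, claw, x, y, z, wx, wy, wz, claw, ...]. A call has exactly 5 rows; each row shifts and turns the pose as measured when the row begins, along the tool's axes as they then stand; what a row does not reach is not made up. A row lasts 1/8 s, in which the tool goes at most 62.5 mm and 10.7 degrees, less where a joint would pass 70% of its speed; a pose out of reach is approached as far as the arm can. A call with a gripper value outside its range is refused whole. The fingers move at their own pace and stop on an object; the grip force is fixed at half the most. Time passes only in rows, so rows that do not move let the fingers close, or fill a call up. It gives the time, the measured TCP pose, the force and the opening at its end, in the units of the state.
- arm.observe(): the state, without advancing time (a new reading comes with each control period).
- arm.read_camera(name): name is "scene" or "top" or "wrist"; returns a dict with "img" (480x640x3 uint8, red, green, blue), "fx", "fy", "cx", "cy" (pixels), "eye" and "attitude" of the camera in the world; the wrist camera has in their place "hand_eye" (4x4, takes a point from camera to tool coordinates, whose origin is the TCP and whose axes are the tool frame's). Camera axes: x right, y down, z forward; pixel columns grow to the right and rows downward; lengths in m; the calibration is good to about 2 mm. The wrist camera is an equidistant fisheye: a pixel r from the principal point sees the ray r / f radians off the axis. A picture is of the moment at which its call begins: read the wrist's pose just before it. There is no depth.
- arm.close_job(): hands the job in, once; it reports no verdict.
The state is a dict: "t": time; "qpos": joint angles; "joint_vel": joint speeds; "effort": joint torques, N m; "ee_pos": TCP position; "eef_rot": TCP orientation; "wrist_force": force on the tool from outside, world axes, zero at the start; "wrist_torque": the same for the moment, N m; "gripper_width": opening from 0.0 (shut) to 1.0 (fully open).
Only numpy, scipy, OpenCV 4.12 (cv2) and the standard library are available. Lean on these libraries where they do the work, as an engineer would, in place of code of your own. Each camera call takes 0.05 s, during which the arm holds its last target. There are 200 camera calls.

## Working session

There is one attempt and no reset: what is moved stays moved. The work goes in short steps, Python scripts to look and compute and a tool call to move; the robot and the scene stay as the last step left them, time stands still between calls to the robot, and variables do not carry over. Pictures are saved under pics/ and viewed, about 8 in all and at most 12, crops included, and the job is handed in when it is done.

Besides the shell and the picture viewer there is one more tool, called after "Call:" by a JSON object that holds its "name" and its "arguments", one argument or row to a line. jog_arm: Moves the arm, as the interface text tells. Its arguments: {"type":"object","properties":{"deltas":{"type":"array","items":{"type":"number"}}},"required":["deltas"]}

```bash
mkdir -p pics; python3 - <<'E'
from rig import arm
import cv2,numpy as np
s=arm.observe();print({k:np.round(v,3) for k,v in s.items()})
for n in("scene","top"):
    c=arm.read_camera(n);cv2.imwrite(f"pics/{n}0.png",c["img"][:,:,::-1])
    print(n,{k:np.round(v,4).tolist() for k,v in c.items() if k!="img"})
c=arm.read_camera("wrist");print({k:np.round(v,4).tolist() for k,v in c.items() if k!="img"})
E
```

```text
{'t': np.float64(0.0), 'qpos': array([ 1.346,  0.239, -0.014,  1.319,  0.   ,  1.571]), 'joint_vel': array([ 0.   , -0.   ,  0.001,  0.001,  0.002, -0.001]), 'effort': array([ 2.0000e-03, -5.3879e+01,  3.4645e+01,  1.8000e-02,  0.0000e+00,
       -0.0000e+00]), 'ee_pos': array([0.117, 0.511, 0.256]), 'eef_rot': array([ 0.175,  1.564, -0.178]), 'wrist_force': array([ 0.617, -0.027,  0.993]), 'wrist_torque': array([0.01 , 0.013, 0.02 ]), 'gripper_width': np.float64(1.001)}
scene {'fx': 457.786, 'fy': 457.786, 'cx': 313.3188, 'cy': 236.3061, 'eye': [1.0757, 0.073, 0.9207], 'attitude': [-2.0871, -1.5865, 0.4772]}
top {'fx': 505.7269, 'fy': 505.7269, 'cx': 311.4652, 'cy': 249.0713, 'eye': [0.4388, 0.2283, 1.1616], 'attitude': [-2.1362, 2.1778, -0.1505]}
{'fx': 371.6483, 'fy': 371.6483, 'cx': 321.7064, 'cy': 238.896, 'hand_eye': [[-0.0001, -0.2857, 0.9583, -0.1187], [1.0, 0.0009, 0.0004, -0.0008], [-0.001, 0.9583, 0.2857, -0.0719], [0.0, 0.0, 0.0, 1.0]]}
```

View pics/scene0.png

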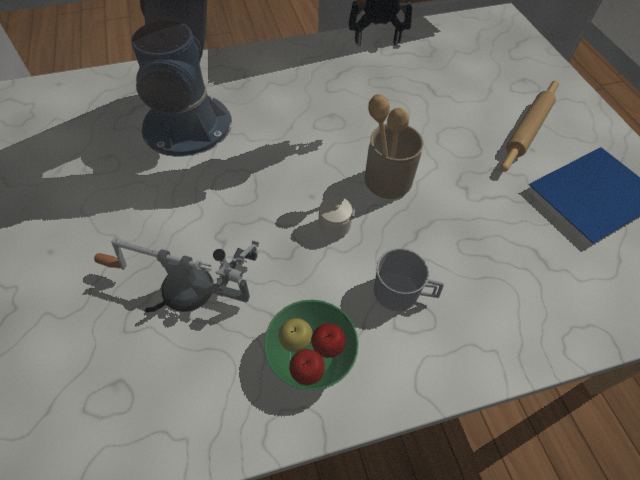

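View pics/top0.png

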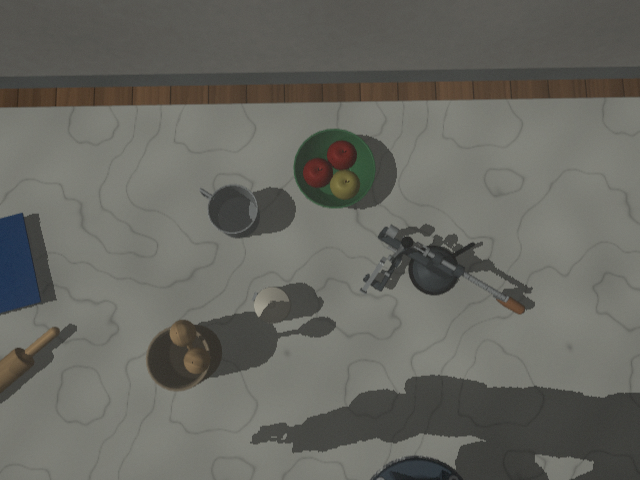

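The scene picture shows the peeler at about (80-260, 240-310), with the knob near (220,255). In the top picture the knob is near (407,242) and the crank handle at (513,306). Next I'll view enlarged crops of both.

```bash
python3 - <<'E'
import cv2,numpy as np
a=cv2.imread("pics/top0.png")[215:315,350:540];b=cv2.imread("pics/scene0.png")[232:322,85:275]
f=lambda i:cv2.convertScaleAbs(cv2.resize(i,None,fx=4.2,fy=3.1*1.0 if 0 else 4.2,interpolation=cv2.INTER_CUBIC),alpha=1.5)
A,B=f(a)[:300],f(b)[:300]
cv2.imwrite("pics/crop.png",np.vstack([f(a)[:, :798][:300],f(b)[:, :798][:300]]))
E
```

```text
(no output)
```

View pics/crop.png

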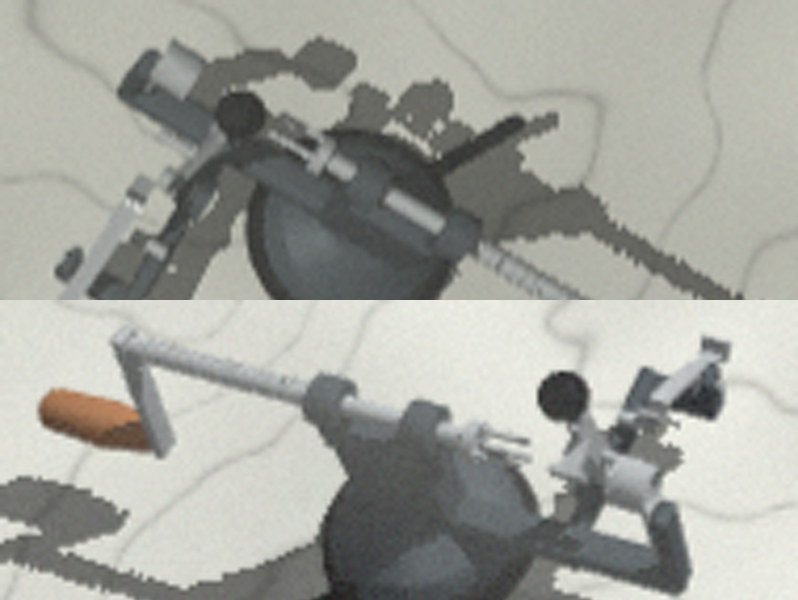

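The crops show the black knob at top (406.8,241.8) and scene (218.7,254.2). The shaft runs through top-crop (325,157) to (575,295) and scene-crop (125,340) to (440,420).

```bash
cat > h.py <<'E'
import numpy as np
from scipy.spatial.transform import Rotation as R
C={"scene":(457.786,313.3188,236.3061,[1.0757,.073,.9207],[-2.0871,-1.5865,.4772]),
"top":(505.7269,311.4652,249.0713,[.4388,.2283,1.1616],[-2.1362,2.1778,-.1505])}
def ray(n,u,v):
    f,cx,cy,e,a=C[n];d=R.from_rotvec(a).apply([(u-cx)/f,(v-cy)/f,1]);return np.array(e),d/np.linalg.norm(d)
def atz(n,u,v,z):
    e,d=ray(n,u,v);return e+d*(z-e[2])/d[2]
def tri(*o):
    A=0;b=0
    for n,u,v in o:
        e,d=ray(n,u,v);P=np.eye(3)-np.outer(d,d);A=A+P;b=b+P@e
    return np.linalg.solve(A,b)
def proj(n,p):
    f,cx,cy,e,a=C[n];c=R.from_rotvec(a).inv().apply(np.array(p)-e);return f*c[0]/c[2]+cx,f*c[1]/c[2]+cy
E
python3 - <<'E'
from h import *
k=tri(("top",406.8,241.8),("scene",218.7,254.2));print("knob",k,proj("top",k),proj("scene",k))
t=lambda x,y:("top",350+(x+.5)/4.2-.5,215+(y+.5)/4.2-.5)
s=lambda x,y:("scene",85+(x+.5)/4.2-.5,232+(y-300+.5)/4.2-.5)
for f,a,b in((t,(325,157),(575,295)),(s,(440,420),(125,340))):
    P=[atz(*f(*q),.125) for q in(a,b)];d=P[0]-P[1];yaw=np.arctan2(-d[0],d[1]);print(P,yaw)
    for yw in(yaw,):
        o=k[:2]-.0218*np.array([np.cos(yw),np.sin(yw)]);print("origin",o,"spindle x",(P[0][:2]-o)@[np.cos(yw),np.sin(yw)])
print("others",[("bowl",atz("top",335,168,.05)),("jar",atz("top",271,305,.08)),("crock",atz("top",185,355,.15))])
E
```

```text
knob [0.58053923 0.02975926 0.17136763] (np.float64(406.91720854753953), np.float64(241.81477355941516)) (np.float64(218.8222429572856), np.float64(254.20141905738953))
[array([ 0.56511105, -0.02019128,  0.125     ]), array([ 0.49485523, -0.13919095,  0.125     ])] -0.5333208534957221
origin [0.56176674 0.04084229] spindle x 0.03390907513116191
[array([ 0.54831055, -0.03247923,  0.125     ]), array([ 0.4608807 , -0.17646143,  0.125     ])] -0.5457163843398594
origin [0.56190555 0.04107412] spindle x 0.026556029154375646
others [('bowl', array([0.76989696, 0.1610468 , 0.05      ])), ('jar', array([0.46342366, 0.30664494, 0.08      ])), ('crock', array([0.36769117, 0.47093171, 0.15      ]))]
```

```bash
cat >> h.py <<'E'
O=np.array([.562,.041,0]);YAW=-.535;SGN=-1
def armpose(q,r=.131,sgn=None):
    """TCP pose with the tool along the peeling arm at angle q, TCP r from the hinge"""
    xp=np.array([np.cos(YAW),np.sin(YAW),0]);yp=np.array([-xp[1],xp[0],0]);z=np.array([0,0,1.])
    u=np.sin(.175-q)*xp+np.cos(.175-q)*z
    ty=(sgn or SGN)*yp
    return O+.045*z+r*u, R.from_matrix(np.column_stack([-u,ty,np.cross(-u,ty)]))
def rows(p0,R0,p1,R1,n=5):
    """equal tool-frame rows from pose 0 to pose 1, straight line and constant turn"""
    w=(R0.inv()*R1).as_rotvec();out=[]
    for i in range(n):
        Ri=R0*R.from_rotvec(w*i/n);out.append(np.r_[Ri.inv().apply((p1-p0)/n)*1e3,np.degrees(w/n)])
    return np.round(out,1)
def rel(p1,R1):
    from rig import arm
    s=arm.observe();p0=np.array(s["ee_pos"]);R0=R.from_rotvec(s["eef_rot"]);return p0,R0
E
python3 - <<'E'
from h import *
from rig import arm
s=arm.observe();p0=s["ee_pos"];R0=R.from_rotvec(s["eef_rot"]);print(R0.as_matrix().round(3))
for g in(1,-1):
    p1,R1=armpose(0,.231,g);w=np.degrees((R0.inv()*R1).as_rotvec());print(g,p1,w,np.linalg.norm(w))
    if np.linalg.norm(w)<100:
        # waypoint path in 2 legs + total 10 rows
        m=np.array([.30,.24,.30]);Rm=R0*R.from_rotvec(np.radians(w)*.5);print(rows(p0,R0,m,Rm,8),"\n",rows(m,Rm,p1,R1,8))
E
```

```text
[[-0.     0.223  0.975]
 [-0.001  0.975 -0.223]
 [-1.    -0.001 -0.   ]]
1 [0.59659913 0.02049471 0.27247183] [17.7223341   9.95476285  1.61664182] 20.390977422711313
[[ -5.5 -28.   29.9   1.1   0.6   0.1]
 [ -5.9 -27.4  30.3   1.1   0.6   0.1]
 [ -6.2 -26.8  30.8   1.1   0.6   0.1]
 [ -6.6 -26.2  31.2   1.1   0.6   0.1]
 [ -7.  -25.6  31.7   1.1   0.6   0.1]
 [ -7.4 -24.9  32.1   1.1   0.6   0.1]
 [ -7.8 -24.3  32.5   1.1   0.6   0.1]
 [ -8.2 -23.7  32.8   1.1   0.6   0.1]] 
 [[ -0.5 -11.8  44.7   1.1   0.6   0.1]
 [ -1.  -10.9  44.9   1.1   0.6   0.1]
 [ -1.6 -10.   45.1   1.1   0.6   0.1]
 [ -2.1  -9.1  45.3   1.1   0.6   0.1]
 [ -2.6  -8.3  45.4   1.1   0.6   0.1]
 [ -3.1  -7.4  45.6   1.1   0.6   0.1]
 [ -3.6  -6.5  45.7   1.1   0.6   0.1]
 [ -4.1  -5.6  45.7   1.1   0.6   0.1]]
-1 [0.59659913 0.02049471 0.27247183] [-161.66246235   -2.30509288   14.19402411] 162.30075633110997
```

Call:
{"name": "jog_arm", "arguments": {
  "deltas": [-6,-35,40,1.1,0,0,0,-6,-35,40,1.1,0,0,0,-6,-35,40,1.1,0,0,0,-6,-35,40,1.1,0,0,0,-6,-35,40,1.1,0,0,0]
}}

```text
t: 0.78
ee_pos: [0.2665, 0.2868, 0.2847]
eef_rot: [0.246, 1.557, -0.252]
wrist_force: [1.1, 0.7, 0.4]
gripper_width: 1.0
```

```bash
sed -i 's/SGN=-1/SGN=1/' h.py; cat > go.py <<'E'
import sys
from h import *
from rig import arm
s=arm.observe();q,r,n=float(sys.argv[1]),float(sys.argv[2]),int(sys.argv[3])
p1,R1=armpose(q,r);p0,R0=s["ee_pos"],R.from_rotvec(s["eef_rot"])
print("t",s["t"],"j",s["qpos"].round(2),"p",np.round(p0,4),"F",np.round(s["wrist_force"],1),"w",round(float(s["gripper_width"]),3));print(rows(p0,R0,p1,R1,n))
E
python3 go.py 0 .231 8
```

```text
t 0.775 j [ 0.82  0.   -0.22  1.35 -0.    1.14] p [0.2665 0.2868 0.2847] F [1.1 0.7 0.4] w 1.0
[[  1.6 -18.8  49.6   1.6   1.3   0.2]
 [  0.5 -17.4  50.1   1.6   1.3   0.2]
 [ -0.7 -16.   50.6   1.6   1.3   0.2]
 [ -1.8 -14.7  50.9   1.6   1.3   0.2]
 [ -3.  -13.3  51.3   1.6   1.3   0.2]
 [ -4.1 -11.9  51.5   1.6   1.3   0.2]
 [ -5.3 -10.5  51.7   1.6   1.3   0.2]
 [ -6.5  -9.   51.9   1.6   1.3   0.2]]
```

Call:
{"name": "jog_arm", "arguments": {
  "deltas": [1,-19,50,1.6,1.3,0.2,0,0,-17,50,1.6,1.3,0.2,0,-1,-16,51,1.6,1.3,0.2,0,-2,-15,51,1.6,1.3,0.2,0,-3,-13,51,1.6,1.3,0.2,0]
}}

```text
t: 1.4
ee_pos: [0.4776, 0.1126, 0.2791]
eef_rot: [0.396, 1.65, -0.337]
wrist_force: [0.2, 1.2, -0.4]
gripper_width: 0.999
```

```bash
python3 go.py 0 .231 4
```

```text
t 1.4 j [0.19 0.23 0.03 1.46 0.08 0.64] p [0.4776 0.1126 0.2791] F [ 0.2  1.2 -0.4] w 0.999
[[-2.7 -7.4 36.8  1.1  0.9  0. ]
 [-3.2 -6.7 36.9  1.1  0.9  0. ]
 [-3.8 -6.  37.   1.1  0.9  0. ]
 [-4.3 -5.3 37.   1.1  0.9  0. ]]
```

Call:
{"name": "jog_arm", "arguments": {
  "deltas": [-3,-8,37,1.1,0.9,0,0,-3,-7,37,1.1,0.9,0,0,-4,-7,37,1.1,0.9,0,0,-4,-6,37,1.1,0.9,0,0,0,0,0,0,0,0,0]
}}

```text
t: 2.02
ee_pos: [0.601, 0.0107, 0.2683]
eef_rot: [0.475, 1.707, -0.399]
wrist_force: [-0.6, 0.9, 0.1]
gripper_width: 0.998
```

```bash
python3 go.py 0 .231 1; cat > wr.py <<'E'
import sys,cv2
from h import *
from rig import arm
s=arm.observe();c=arm.read_camera("wrist");T=np.array(c["hand_eye"]);Rt=R.from_rotvec(s["eef_rot"])
def wproj(p):
    t=Rt.inv().apply(np.array(p)-s["ee_pos"]);k=T[:3,:3].T@(t-T[:3,3]);th=np.arctan2(np.hypot(k[0],k[1]),k[2]);a=np.arctan2(k[1],k[0]);return c["cx"]+c["fx"]*th*np.cos(a),c["cy"]+c["fx"]*th*np.sin(a)
for q in map(float,sys.argv[2:]):
    print(q,"knob pred",np.round(wproj(armpose(q,.125)[0]),1))
xp=np.array([np.cos(YAW),np.sin(YAW),0]);yp=np.array([-xp[1],xp[0],0])
print("nose pred",np.round(wproj(O-.028*xp+.017*yp+[0,0,.094]),1))
cv2.imwrite(f"pics/{sys.argv[1]}.png",cv2.convertScaleAbs(c["img"][:,:,::-1],alpha=1.4))
E
python3 wr.py w1 0
```

```text
t 2.025 j [-0.02  0.49  0.39  1.63  0.09  0.51] p [0.601  0.0107 0.2683] F [-0.6  0.9  0.1] w 0.998
[[-2.5  6.1 -9.5 -0.6 -0.5  0.1]]
0.0 knob pred [332.3 234.5]
nose pred [350.3 165.3]
```

View pics/w1.png

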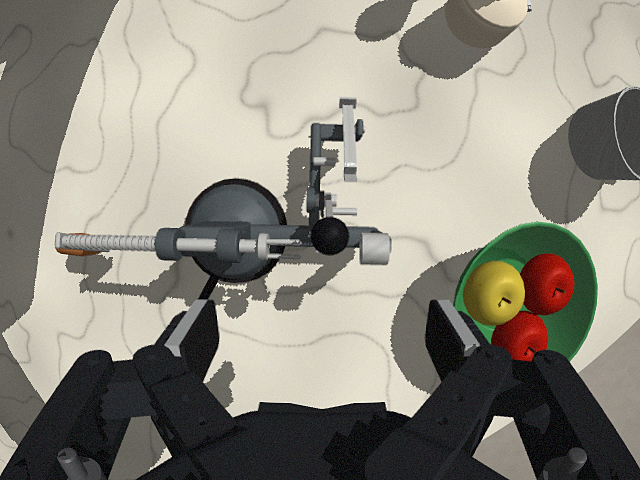

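The wrist picture shows the knob at (330,236), against a predicted (332,234.5), so the estimate is within about 1 mm. The shaft is square to the image and the catch is at (350,100-180). Next I'll correct the small offset and descend.

Call:
{"name": "jog_arm", "arguments": {
  "deltas": [-1,3,-5,-0.3,-0.3,0,0,-1,3,-5,-0.3,-0.3,0,0,20,0,0,0,0,0,0,20,0,0,0,0,0,0,0,0,0,0,0,0,0]
}}

```text
t: 2.7
ee_pos: [0.5854, 0.0302, 0.2362]
eef_rot: [0.459, 1.694, -0.384]
wrist_force: [-0.3, -0.2, 0.4]
gripper_width: 1.002
```

```bash
python3 go.py 0 .131 4
```

```text
t 2.7 j [0.01 0.46 0.25 1.51 0.09 0.53] p [0.5854 0.0302 0.2362] F [-0.3 -0.2  0.4] w 1.002
[[15.4 -0.7  1.9  0.1  0.1 -0. ]
 [15.4 -0.7  1.9  0.1  0.1 -0. ]
 [15.4 -0.7  2.   0.1  0.1 -0. ]
 [15.4 -0.7  2.   0.1  0.1 -0. ]]
```

Call:
{"name": "jog_arm", "arguments": {
  "deltas": [15,-1,2,0,0,0,0,15,-1,2,0,0,0,0,15,0,2,0,0,0,0,8,0,1,0,0,0,0,0,0,0,0,0,0,0]
}}

```text
t: 3.32
ee_pos: [0.5826, 0.0302, 0.1812]
eef_rot: [0.458, 1.692, -0.383]
wrist_force: [0.1, 0.3, 0.3]
gripper_width: 1.004
```

```bash
python3 go.py 0 .131 1;python3 wr.py w2 0
```

```text
t 3.325 j [0.01 0.47 0.13 1.37 0.09 0.53] p [0.5826 0.0302 0.1812] F [0.1 0.3 0.3] w 1.004
[[ 7.1 -1.2  0.8  0.5  0.5 -0.1]]
0.0 knob pred [319.6 318.2]
nose pred [349.9 193.6]
```

View pics/w2.png

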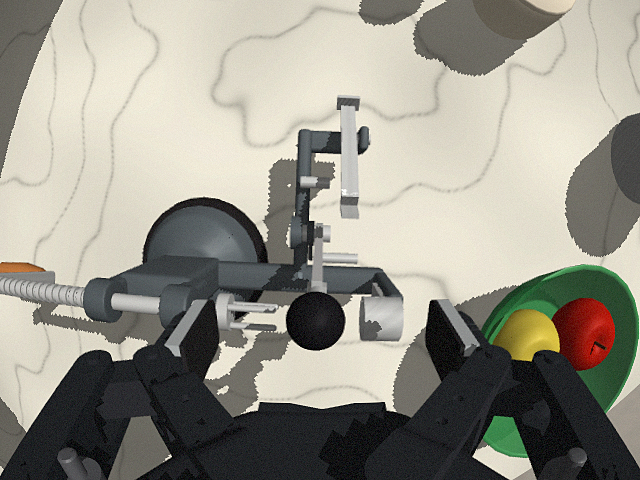

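The knob is at (316,320) between the pads, about 2.5 mm toward -y of the jaw centre. I'll centre on it, lower 7 mm and close.

Call:
{"name": "jog_arm", "arguments": {
  "deltas": [4,-2.5,0.8,0.5,0.5,0,0,3,0,0,0,0,0,0,0,0,0,0,0,0,100,0,0,0,0,0,0,150,0,0,0,0,0,0,150]
}}

```text
t: 4.0
ee_pos: [0.5818, 0.028, 0.1752]
eef_rot: [0.468, 1.698, -0.389]
wrist_force: [0.4, 0.3, -0.5]
gripper_width: 0.42
```

```bash
python3 go.py 0 .131 1
```

```text
t 4.0 j [0.   0.48 0.13 1.37 0.09 0.53] p [0.5818 0.028  0.1752] F [ 0.4  0.3 -0.5] w 0.42
[[ 1.3  1.1 -0.7 -0.   0.1 -0.2]]
```

Call:
{"name": "jog_arm", "arguments": {
  "deltas": [1,0,0,0,0,0,180,0,0,0,0,0,0,200,0,0,0,0,0,0,255,0,0,0,0,0,0,255,0,0,0,0,0,0,255]
}}

```text
t: 4.62
ee_pos: [0.5816, 0.0278, 0.1745]
eef_rot: [0.467, 1.697, -0.389]
wrist_force: [-1.0, -0.9, 1.2]
gripper_width: 0.248
```

```bash
python3 go.py 0 .131 1;python3 wr.py w3 0
```

```text
t 4.625 j [0.   0.48 0.12 1.36 0.09 0.53] p [0.5816 0.0278 0.1745] F [-1.  -0.9  1.2] w 0.248
[[ 0.6  1.4 -0.7 -0.   0.1 -0.1]]
0.0 knob pred [326.3 323. ]
nose pred [354.6 193.6]
```

View pics/w3.png

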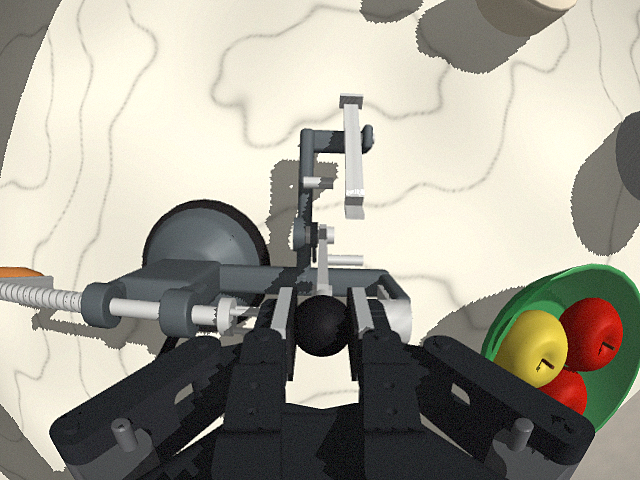

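Both pads are on the ball (knob at 323,325, opening 0.25). I'll align the model to the held pose and start drawing back.

```bash
sed -i 's/O=np.array(\[.562,.041,0\])/O=np.array([.5619,.0395,0])/' h.py; python3 go.py 0.15 .1316 5;python3 go.py 0 .1316 1
```

```text
t 4.675 j [0.   0.48 0.12 1.36 0.09 0.53] p [0.5816 0.0277 0.1745] F [-0.6 -1.1  1.3] w 0.247
[[ 0.3  0.  -3.9 -0.  -1.7 -0. ]
 [ 0.2  0.  -4.  -0.  -1.7 -0. ]
 [ 0.   0.  -4.  -0.  -1.7 -0. ]
 [-0.1  0.  -4.  -0.  -1.7 -0. ]
 [-0.2  0.  -4.  -0.  -1.7 -0. ]]
t 4.675 j [0.   0.48 0.12 1.36 0.09 0.53] p [0.5816 0.0277 0.1745] F [-0.6 -1.1  1.3] w 0.247
[[-0.1  0.1 -0.1 -0.   0.1 -0.1]]
```

Call:
{"name": "jog_arm", "arguments": {
  "deltas": [0,0,-4,0,-1.7,0,255,0,0,-4,0,-1.7,0,255,0,0,-4,0,-1.7,0,255,0,0,-4,0,-1.7,0,255,0,0,-4,0,-1.7,0,255]
}}

```text
t: 5.3
ee_pos: [0.565, 0.0382, 0.1767]
eef_rot: [0.427, 1.543, -0.415]
wrist_force: [1.4, -0.5, -2.0]
gripper_width: 0.246
```

```bash
cat >> go.py <<'E'
xp=np.array([np.cos(YAW),np.sin(YAW),0]);d=p0-O-[0,0,.045]
print("q_tcp",.175-np.arctan2(d@xp,d[2]),"r",np.hypot(d@xp,d[2]),"y",d@[-xp[1],xp[0],0],"Fx_p",np.dot(s["wrist_force"],xp),"Fz",s["wrist_force"][2])
E
python3 go.py 0.35 .1316 5
```

```text
t 5.3 j [ 0.06  0.35 -0.06  1.17  0.01  0.6 ] p [0.565  0.0382 0.1767] F [ 1.4 -0.5 -2. ] w 0.246
[[ 0.5 -0.1 -5.2 -0.  -2.2 -0. ]
 [ 0.3 -0.1 -5.3 -0.  -2.2 -0. ]
 [ 0.1 -0.1 -5.3 -0.  -2.2 -0. ]
 [-0.1 -0.1 -5.3 -0.  -2.2 -0. ]
 [-0.3 -0.1 -5.3 -0.  -2.2 -0. ]]
q_tcp 0.1495249898560858 r 0.13175950475011688 y 0.00043615767879651537 Fx_p 1.4298319957354717 Fz -1.9622351519006003
```

Call:
{"name": "jog_arm", "arguments": {
  "deltas": [0,0,-5.3,0,-2.2,0,255,0,0,-5.3,0,-2.2,0,255,0,0,-5.3,0,-2.2,0,255,0,0,-5.3,0,-2.2,0,255,0,0,-5.3,0,-2.2,0,255]
}}

```text
t: 5.92
ee_pos: [0.5412, 0.0531, 0.1747]
eef_rot: [0.374, 1.344, -0.442]
wrist_force: [4.0, 0.6, -5.3]
gripper_width: 0.247
```

```bash
python3 go.py 0.55 .1317 5
```

```text
t 5.925 j [ 0.16  0.21 -0.28  0.93 -0.12  0.69] p [0.5412 0.0531 0.1747] F [ 4.   0.6 -5.3] w 0.247
[[ 0.5 -0.2 -4.9 -0.  -2.1 -0.1]
 [ 0.3 -0.2 -4.9 -0.  -2.1 -0.1]
 [ 0.2 -0.2 -4.9 -0.  -2.1 -0.1]
 [-0.  -0.2 -4.9 -0.  -2.1 -0.1]
 [-0.2 -0.2 -4.9 -0.  -2.1 -0.1]]
q_tcp 0.3637920925886846 r 0.13201011364642953 y 0.0011842879648416447 Fx_p 3.1885690460438743 Fz -5.328657439627405
```

Call:
{"name": "jog_arm", "arguments": {
  "deltas": [0.2,0,-5,0,-2.2,0,255,0.2,0,-5,0,-2.2,0,255,0.1,0,-5,0,-2.2,0,255,0.1,0,-5,0,-2.2,0,255,0.1,0,-5,0,-2.2,0,255]
}}

```text
t: 6.55
ee_pos: [0.5196, 0.0667, 0.1673]
eef_rot: [0.323, 1.145, -0.465]
wrist_force: [6.5, -0.9, -7.5]
gripper_width: 0.241
```

```bash
python3 go.py 0.75 .1317 5
```

```text
t 6.55 j [ 0.27  0.11 -0.49  0.68 -0.27  0.77] p [0.5196 0.0667 0.1673] F [ 6.5 -0.9 -7.5] w 0.241
[[ 0.5 -0.4 -4.9 -0.1 -2.1 -0.1]
 [ 0.4 -0.4 -4.9 -0.1 -2.1 -0.1]
 [ 0.2 -0.4 -4.9 -0.1 -2.1 -0.1]
 [ 0.  -0.4 -4.9 -0.1 -2.1 -0.1]
 [-0.2 -0.4 -4.9 -0.1 -2.1 -0.1]]
q_tcp 0.5646808708345774 r 0.13225031339741242 y 0.0018426922634278084 Fx_p 6.0488833143344545 Fz -7.504126037888509
```

Call:
{"name": "jog_arm", "arguments": {
  "deltas": [0.6,0,-4.8,0,-2.1,0,255,0.4,0,-4.8,0,-2.1,0,255,0.3,0,-4.8,0,-2.1,0,255,0.3,0,-4.8,0,-2.1,0,255,0.2,0,-4.8,0,-2.1,0,255]
}}

```text
t: 7.18
ee_pos: [0.5012, 0.0782, 0.1562]
eef_rot: [0.276, 0.952, -0.482]
wrist_force: [8.7, -1.3, -8.5]
gripper_width: 0.246
```

```bash
python3 go.py 0.86 .1317 5;python3 wr.py w4 0.76
```

```text
t 7.175 j [ 0.4   0.06 -0.68  0.44 -0.46  0.85] p [0.5012 0.0782 0.1562] F [ 8.7 -1.3 -8.5] w 0.246
[[ 0.3 -0.5 -2.9 -0.1 -1.1 -0.2]
 [ 0.2 -0.5 -2.9 -0.1 -1.1 -0.2]
 [ 0.1 -0.5 -2.9 -0.1 -1.1 -0.2]
 [ 0.1 -0.5 -2.9 -0.1 -1.1 -0.2]
 [ 0.  -0.5 -2.9 -0.1 -1.1 -0.2]]
q_tcp 0.7491990539597753 r 0.13244367623976988 y 0.002366904328067131 Fx_p 8.106176478974032 Fz -8.533960093647183
0.76 knob pred [316.  320.2]
nose pred [346.5 264.8]
```

View pics/w4.png

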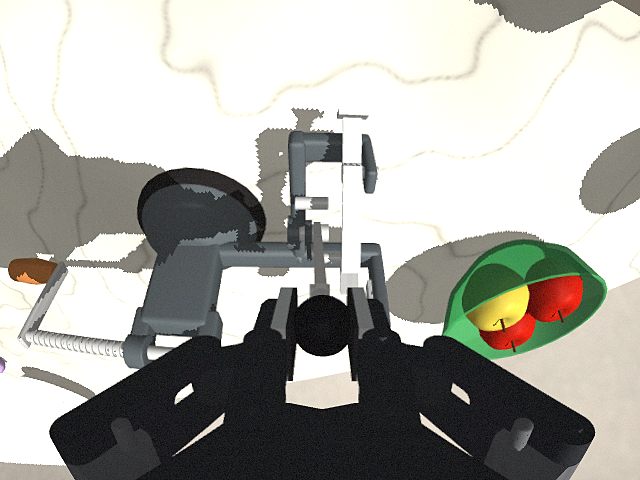

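The ball is still centred in the pads at (323,325), and the catch strip lies below and clear of the fingers.

Call:
{"name": "jog_arm", "arguments": {
  "deltas": [0.8,0,-3,0,-1.2,0,255,0.5,0,-3,0,-1.2,0,255,0.3,0,-3,0,-1.2,0,255,0.3,0,-3,0,-1.2,0,255,0.2,0,-2,0,-1,0,255]
}}

```text
t: 7.85
ee_pos: [0.4914, 0.0845, 0.1476]
eef_rot: [0.249, 0.841, -0.489]
wrist_force: [0.4, 1.2, 4.9]
gripper_width: 0.241
```

```bash
python3 go.py 0.87 .1317 5
```

```text
t 7.85 j [ 0.48  0.06 -0.78  0.29 -0.57  0.89] p [0.4914 0.0845 0.1476] F [0.4 1.2 4.9] w 0.241
[[ 0.1 -0.6 -0.3 -0.1  0.1 -0.2]
 [ 0.1 -0.6 -0.3 -0.1  0.1 -0.2]
 [ 0.1 -0.6 -0.3 -0.1  0.1 -0.2]
 [ 0.1 -0.6 -0.3 -0.1  0.1 -0.2]
 [ 0.1 -0.6 -0.3 -0.1  0.1 -0.2]]
q_tcp 0.8589395610167461 r 0.13236715414968367 y 0.0027927825549703953 Fx_p -0.26076587090117903 Fz 4.882779992595789
```

Call:
{"name": "jog_arm", "arguments": {
  "deltas": [0,0,-1,0,-0.4,0,255,0,0,-0.8,0,-0.3,0,255,0,0,0,0,0,0,255,0,0,0,0,0,0,255,0,0,0,0,0,0,255]
}}

```text
t: 8.48
ee_pos: [0.49, 0.0854, 0.1463]
eef_rot: [0.245, 0.827, -0.49]
wrist_force: [0.3, -0.2, 4.0]
gripper_width: 0.246
```

```bash
cat >> go.py <<'E'
u=d/np.hypot(d@xp,d[2]);a=d@xp/np.hypot(d@xp,d[2]);b=d[2]/np.hypot(d@xp,d[2]);F=np.array(s["wrist_force"]);print("radial",a*(F@xp)+b*F[2],"tang",b*(F@xp)-a*F[2],"tooltilt",np.arctan2(-R0.apply([1,0,0])@xp,-R0.apply([1,0,0])[2]))
E
python3 go.py 0.80 .1323 5; python3 wr.py w5 .86
python3 - <<'E'
from rig import arm;import cv2
i=arm.read_camera("scene")["img"][:,:,::-1];cv2.imwrite("pics/s5.png",cv2.convertScaleAbs(cv2.resize(i[210:330,150:310],None,fx=5,fy=5,interpolation=cv2.INTER_CUBIC),alpha=1.4))
E
```

```text
t 8.475 j [ 0.49  0.06 -0.79  0.28 -0.59  0.9 ] p [0.49   0.0854 0.1463] F [ 0.3 -0.2  4. ] w 0.246
[[ 0.1 -0.5  2.  -0.1  1.1 -0.2]
 [ 0.1 -0.6  2.  -0.1  1.1 -0.2]
 [ 0.  -0.6  2.  -0.1  1.1 -0.2]
 [ 0.  -0.6  2.  -0.1  1.1 -0.2]
 [-0.  -0.6  2.  -0.1  1.1 -0.2]]
q_tcp 0.8747012357381152 r 0.13239047725824857 y 0.002842512310792005 Fx_p 0.35651418972115795 Fz 3.9930545861117666
radial 2.8252337370326823 tang 2.8442295312216084 tooltilt -0.7173394238156364
0.86 knob pred [314.8 327.5]
nose pred [344.9 275.7]
```

View pics/s5.png

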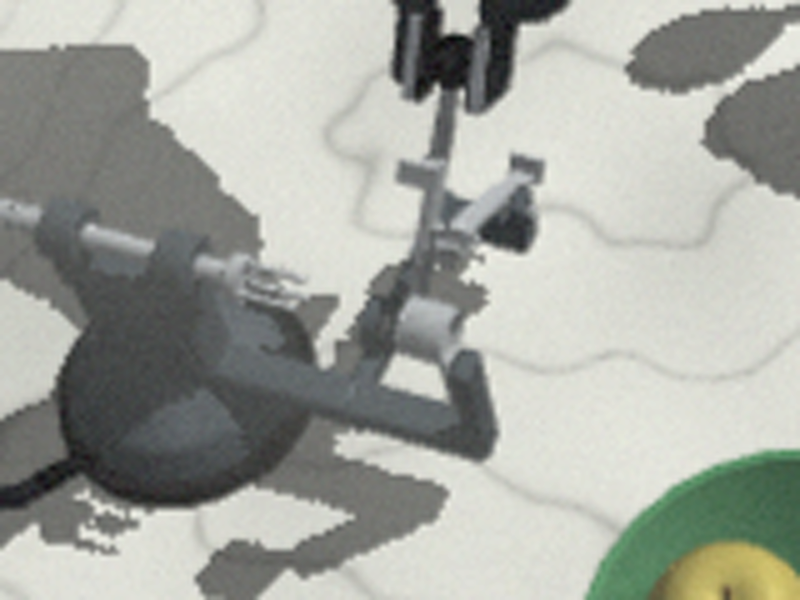

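The arm is drawn back in the pads at crop (450,60), with the catch strip down at (450-540,160-245). Now I'll ease it forward slowly.

Call:
{"name": "jog_arm", "arguments": {
  "deltas": [0,0,1.3,0,0.6,0,255,0,0,1.3,0,0.6,0,255,0,0,1.3,0,0.6,0,255,0,0,1.0,0,0.5,0,255,0,0,0,0,0,0,255]
}}

```text
t: 9.2
ee_pos: [0.4936, 0.0831, 0.1497]
eef_rot: [0.257, 0.869, -0.487]
wrist_force: [0.7, 0.4, 3.5]
gripper_width: 0.24
```

```bash
python3 go.py 0.80 .1323 5
```

```text
t 9.2 j [ 0.46  0.05 -0.76  0.33 -0.54  0.88] p [0.4936 0.0831 0.1497] F [0.7 0.4 3.5] w 0.24
[[ 0.  -0.5  0.9 -0.1  0.6 -0.2]
 [ 0.  -0.5  0.9 -0.1  0.6 -0.2]
 [ 0.  -0.5  0.9 -0.1  0.6 -0.2]
 [ 0.  -0.5  0.9 -0.1  0.6 -0.2]
 [ 0.  -0.5  0.9 -0.1  0.6 -0.2]]
q_tcp 0.8329561828501819 r 0.13237640614580762 y 0.0027035438394960886 Fx_p 0.4507459085544142 Fz 3.501271048857645
radial 2.494727025636681 tang 2.4976805038285455 tooltilt -0.6741877333942423
```

Call:
{"name": "jog_arm", "arguments": {
  "deltas": [0,0,0.9,0,0.4,0,255,0,0,0.9,0,0.4,0,255,0,0,0.8,0,0.4,0,255,0,0,0.5,0,0.2,0,255,0,0,0,0,0,0,255]
}}

```text
t: 9.82
ee_pos: [0.4958, 0.0817, 0.1517]
eef_rot: [0.264, 0.895, -0.484]
wrist_force: [1.6, 0.5, 3.1]
gripper_width: 0.245
```

```bash
python3 go.py 0.80 .1323 5
```

```text
t 9.825 j [ 0.44  0.05 -0.73  0.37 -0.51  0.87] p [0.4958 0.0817 0.1517] F [1.6 0.5 3.1] w 0.245
[[ 0.  -0.5  0.2 -0.1  0.3 -0.2]
 [ 0.  -0.5  0.2 -0.1  0.3 -0.2]
 [ 0.  -0.5  0.2 -0.1  0.3 -0.2]
 [ 0.  -0.5  0.2 -0.1  0.3 -0.2]
 [ 0.  -0.5  0.2 -0.1  0.3 -0.2]]
q_tcp 0.808803857522957 r 0.13235810602611117 y 0.002639935889397163 Fx_p 1.0925151000479598 Fz 3.0593199965980125
radial 1.818137983313475 tang 2.692099990537141 tooltilt -0.6479365999421708
```

Call:
{"name": "jog_arm", "arguments": {
  "deltas": [0,0,0.5,0,0.2,0,255,0,0,0.5,0,0.2,0,255,0,0,0.4,0,0.2,0,255,0,0,0,0,0,0,255,0,0,0,0,0,0,255]
}}

```text
t: 10.45
ee_pos: [0.4966, 0.0812, 0.1523]
eef_rot: [0.266, 0.906, -0.483]
wrist_force: [0.2, 0.5, 1.6]
gripper_width: 0.241
```

```bash
python3 go.py 0.80 .1323 5
```

```text
t 10.45 j [ 0.43  0.05 -0.73  0.38 -0.5   0.87] p [0.4966 0.0812 0.1523] F [0.2 0.5 1.6] w 0.241
[[ 0.  -0.5  0.  -0.1  0.1 -0.2]
 [ 0.  -0.5 -0.  -0.1  0.1 -0.2]
 [ 0.  -0.5 -0.  -0.1  0.1 -0.2]
 [ 0.  -0.5 -0.  -0.1  0.1 -0.2]
 [ 0.  -0.5 -0.  -0.1  0.1 -0.2]]
q_tcp 0.7998369506173462 r 0.13234898148328564 y 0.0025845049726812026 Fx_p -0.059253394529495025 Fz 1.5805740020569838
radial 1.3165991568315276 tang 0.8765225615876686 tooltilt -0.6362883369135814
```

The tangential force is falling (2.7 to 0.9 N), so the hook is taking the load. One more small step.

Call:
{"name": "jog_arm", "arguments": {
  "deltas": [0,0,0.4,0,0.1,0,255,0,0,0.3,0,0.1,0,255,0,0,0,0,0,0,255,0,0,0,0,0,0,255,0,0,0,0,0,0,255]
}}

```text
t: 11.08
ee_pos: [0.4968, 0.0811, 0.1525]
eef_rot: [0.267, 0.911, -0.482]
wrist_force: [0.6, 0.9, 1.8]
gripper_width: 0.245
```

```bash
python3 go.py 0.80 .1323 1; python3 wr.py w6 .8 | tail -1
```

```text
t 11.075 j [ 0.43  0.05 -0.72  0.39 -0.5   0.86] p [0.4968 0.0811 0.1525] F [0.6 0.9 1.8] w 0.245
[[ 0.  -2.6 -0.3 -0.5  0.4 -1. ]]
q_tcp 0.7975227462121572 r 0.13235327329557564 y 0.0026046530131592525 Fx_p 0.029127256339480594 Fz 1.8459020868084155
radial 1.4826457221928409 tang 1.0999838969770412 tooltilt -0.6318023739653551
nose pred [345.4 270.2]
```

View pics/w6.png

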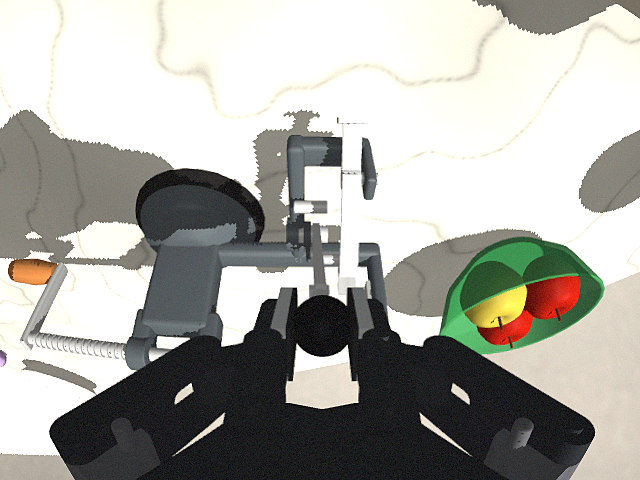

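Call:
{"name": "jog_arm", "arguments": {
  "deltas": [0,0,0.6,0,0.2,0,255,0,0,0.6,0,0.2,0,255,0,0,0,0,0,0,255,0,0,0,0,0,0,255,0,0,0,0,0,0,255]
}}

```text
t: 11.75
ee_pos: [0.4971, 0.0808, 0.1528]
eef_rot: [0.269, 0.92, -0.481]
wrist_force: [-0.5, 3.0, 1.2]
gripper_width: 0.246
```

```bash
python3 go.py 0.80 .1323 1
```

```text
t 11.75 j [ 0.43  0.05 -0.72  0.4  -0.49  0.86] p [0.4971 0.0808 0.1528] F [-0.5  3.   1.2] w 0.246
[[-0.  -2.5 -0.8 -0.5 -0.1 -1. ]]
q_tcp 0.7940643459423324 r 0.13232421946886175 y 0.0025314987563761567 Fx_p -1.9888698543174588 Fz 1.1591293386712178
radial 2.0981084102487824 tang -0.947166944115161 tooltilt -0.6227410385922381
```

The tangential force is now -0.95 N, so the hook is holding the arm. I'll open the jaws gradually.

Call:
{"name": "jog_arm", "arguments": {
  "deltas": [0,0,0,0,0,0,192,0,0,0,0,0,0,188,0,0,0,0,0,0,184,0,0,0,0,0,0,178,0,0,0,0,0,0,170]
}}

```text
t: 12.38
ee_pos: [0.4971, 0.0808, 0.1528]
eef_rot: [0.27, 0.92, -0.481]
wrist_force: [-0.1, 0.1, -0.1]
gripper_width: 0.329
```

```bash
python3 go.py 0.80 .1323 1; python3 wr.py w7 .8 | tail -1
```

```text
t 12.375 j [ 0.43  0.05 -0.72  0.4  -0.49  0.86] p [0.4971 0.0808 0.1528] F [-0.1  0.1 -0.1] w 0.329
[[-0.  -2.5 -0.8 -0.5 -0.1 -1.1]]
q_tcp 0.7938945657422714 r 0.1323087142131564 y 0.0024884849292961557 Fx_p -0.1540271587793732 Fz -0.09487265248503521
radial 0.012080866580313127 tang -0.1804971980221886 tooltilt -0.62276891911999
nose pred [345.5 270.6]
```

View pics/w7.png

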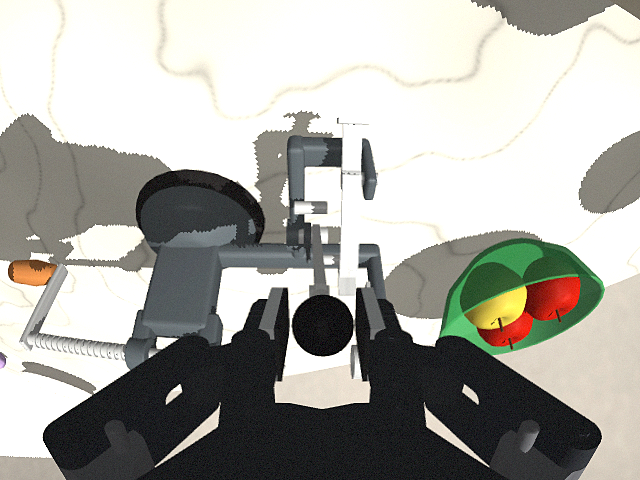

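The pads are clear on both sides, the wrist force is zero and the knob stays at (323,325), so the arm is hooked. I'll open further and back straight off along the arm.

Call:
{"name": "jog_arm", "arguments": {
  "deltas": [0,0,0,0,0,0,140,0,0,0,0,0,0,120,-5,0,0,0,0,0,120,-10,0,0,0,0,0,120,-15,0,0,0,0,0,120]
}}

```text
t: 13.05
ee_pos: [0.4807, 0.089, 0.1776]
eef_rot: [0.269, 0.921, -0.483]
wrist_force: [0.0, 0.1, -0.2]
gripper_width: 0.53
```

Call:
{"name": "jog_arm", "arguments": {
  "deltas": [-25,0,0,0,0,0,120,-25,0,0,0,0,0,120,-25,0,0,0,0,0,120,-15,0,0,0,0,0,120,0,0,0,0,0,0,120]
}}

```text
t: 13.68
ee_pos: [0.4321, 0.1161, 0.2571]
eef_rot: [0.272, 0.918, -0.48]
wrist_force: [0.2, -0.1, -0.3]
gripper_width: 0.536
```

```bash
python3 go.py 0.80 .1323 1; python3 wr.py w8 .8 
python3 - <<'E'
from rig import arm;import cv2,numpy as np
cv2.imwrite("pics/s8.png",arm.read_camera("scene")["img"][:,:,::-1])
a=[cv2.resize(cv2.imread(f"pics/{n}.png"),(400,300)) for n in("w8","s8","scene0")]
z=cv2.resize(cv2.imread("pics/s8.png")[210:330,150:310],(400,300),interpolation=cv2.INTER_CUBIC)
cv2.imwrite("pics/fin.png",np.vstack([np.hstack(a[:2]),np.hstack([z,a[2]])]))
E
```

```text
t 13.675 j [ 0.6  -0.11 -0.55  0.81 -0.55  1.04] p [0.4321 0.1161 0.2571] F [ 0.2 -0.1 -0.3] w 0.536
[[ 1.279e+02 -2.400e+00 -1.600e+00 -6.000e-01 -1.000e-01 -1.200e+00]]
q_tcp 0.7930818960353261 r 0.2602004575545824 y -0.0002641374144081309 Fx_p 0.18688374354468396 Fz -0.3190756608944221
radial -0.36833801531896143 tang -0.03258707485147977 tooltilt -0.6239214195742873
0.8 knob pred [318.4 231. ]
nose pred [336.5 216.8]
```

View pics/fin.png

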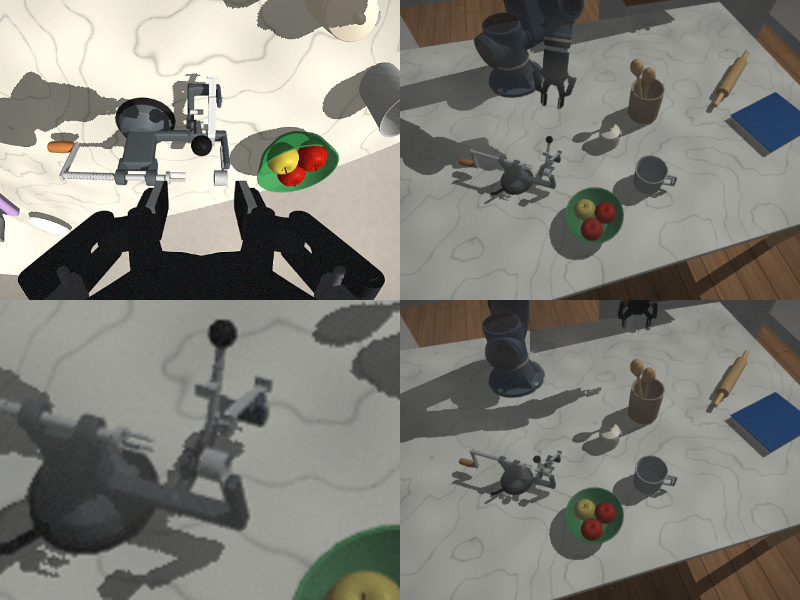

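The arm stays hooked back: the wrist view has the knob at about (322,232), against (318,231) predicted for q = 0.80. The gripper is clear, and the bowl, jar, sifter and crock haven't moved. Handing in.

```bash
python3 -c "
from rig import arm
print(arm.close_job())"
```

```text
the job is handed in; nothing more can be done
None
```

The peeling arm is hooked back by itself, and I handed the job in at about 13.8 s of the 38 s allowed.

- **What I did:** I gripped the ball knob and drew the arm round its hinge to about q = 0.875, short of the hard stop. I then eased it forward until the hook took the load at about 0.80. There the force along the swing went from about +2.7 N to -0.9 N. I opened the jaws gradually and backed straight off along the arm.
- **Last checks:** The wrist force is about zero, and the knob sits within 4 px of where q = 0.80 predicts it. The gripper is about 13 cm clear, and the bowl, jar, sifter and crock look unmoved in the scene picture.
- **Minor disagreements:**
  - The sideways and radial fit was off by up to about 3 mm. This gave up to about 12 N of pull along the arm while drawing back, and I corrected most of it on the way.
  - The tool tilt and the TCP position differed by up to about 0.02 rad in q.
  - The opening on the 24 mm ball read about 21 mm.

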